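# Lock the thickness stop of a soap loaf cutter

### The job

The thickness stop of the soap cutter is set but its clamp screw is loose. Take the larger of the two square-handled hex keys from the wooden stand, feel for the screw's hex socket down in the slot of the stop, and tighten the screw clockwise, regrasping the key quarter turn by quarter turn as you need, until it comes up hard. Go gently with the key, then stand it back upright in its stand, and leave everything else where it is.

Things in the scene. Friction and masses are not known exactly. Their poses are not given: they have to be found in the camera images.
- key: The larger of two hex keys, 131 mm long, about 0.4 kg: steel hexagonal shank 13.4 mm across flats, 95 mm long (last 3 mm tapered to 9 mm), topped by a dark steel square grip 34 x 34 mm, 36 mm high. Origin at the tip's end, z up the shank, x and y square to the grip's four faces; two of the six flats face +x and -x. Let go, it stands, a little slack, in the socket and in the stand.
- key_tip (a point): Centre of the tip's end of the larger key, same axes as the key.
- key_grip (a point): Middle of the larger key's square grip, 113 mm from the tip; axes as the key. Pinch it across either pair of faces (34 mm wide; about 46 mm corner to corner), so each regrasp gains a quarter turn.
- small_key: The smaller hex key (dark steel square grip 26 x 26 x 30 mm, shank 10.5 mm across flats, 120 mm long), too small for the screw: not to be used. It stands in the other hole of the stand. Origin at its tip's end.
- stand: Light wooden block 170 x 60 x 50 mm, fixed. Origin at the centre of its underside, z up, x along its length. Two round upright holes, 20 mm across with a 2 mm lead-in, 42 mm deep (floor 8 mm above the underside), at x = -42 mm and +42 mm; one holds the larger key, the other the smaller.
- cutter: Soap loaf cutter, fixed, bed 202 x 440 mm, 30 mm high. Origin at the centre of its underside, z up, y along its length. From its -y end: aluminium stop (slotted foot 64 x 110 mm, top 66 mm above the table; face plate 100 mm wide, 61 mm to +y of the slot centre, top 108 mm above the table), blade with guide posts and grip (97 mm to +y of the slot centre, top 139 mm), soap loaf.
- slot (a point): Centre of the slot in the stop's foot, level with the foot's top (66 mm above the table); axes as the cutter. Slot 26 mm wide (x), 64 mm long (y), open upwards. 10 mm below lies a flat floor (clamp shoe and, flush, the screw's 24 mm head); its only opening is the hex socket. The screw is centred across the slot but lies unmeasured up to 11 mm from this point either way along y: feel for it.
- screw (a joint): Clamp screw, rad turned clockwise seen from above. Starts at 0 to 0.5, hard end at 5.0, friction 0.14 to 0.2 N m, stays where it is left. Its hex socket is 14.2 mm across flats and 13 mm deep, its bottom 23 mm below the slot point. The way its hexagon faces is not measured: press lightly and turn up to 60 degrees until the key drops in.
- loaf: Soap loaf 76 x 200 x 80 mm on the cutter's bed between the rails; bystander. Origin at the centre of its underside.
- bar_a: Soap bar 55 x 78 x 26 mm on the table; bystander. Origin at the centre of its underside.
- bar_b: Soap bar 55 x 78 x 26 mm on the table; bystander. Origin at the centre of its underside.
- jug: Clear measuring jug, 116 mm across, 130 mm high, with a blue spatula in it; bystander. Origin at the centre of its underside.
- pump_bottle: Amber pump bottle, 64 mm across, 185 mm high; bystander. Origin at the centre of its underside.
- scraper: Steel bench scraper with a wooden grip, 134 x 120 x 20 mm, lying flat; bystander. Origin on its underside.
Not all that is in view belongs to the job. What is shaped like the key but purple is not meant.

How it is judged:
By the outcome, as a careful person would: the job done as asked, in the order asked, and still so for the second after the job is handed in, with the robot touching nothing.
It also fails if it takes over 72 s, if anything falls off the work surface, if the arm or the gripper's body presses on something with over 40 N, if the wrist force passes 120 N, or if a joint passes its speed limit or range.

### The arm

A 7-joint arm with a two-finger parallel gripper is mounted at the origin on the work surface. World frame = base frame: x ahead of the robot, y to its left, z up, the work surface at z = 0. Lengths are in m, angles in rad, forces in N, time in s.
With the tool pointing down it reaches from about 0.4 to 0.875 m from the base axis. Payload 19.3 kg.
Tool frame: the origin (TCP) lies midway between the tips of the shut fingers; the grasp point (between the pads) lies 19 mm behind it; x points along the fingers, y is the direction in which the jaws open and shut, and the axes are right-handed (so a half turn about x gives the same grasp; the last joint's range is limited). The gripper opens to 85 mm and grips with 20 to 120 N. Pads are 22 mm wide; open, the fingers measure 114 mm over their backs; the gripper's body (76 mm by 85 mm) begins 54 mm behind the grasp point. The pads swing forward as they close: fully open they stand 13 mm farther back than shut.
Start: joints at [-1.216, 0.521, -0.036, 1.599, 0.021, 1.021, -0.113], TCP at [0.258, 0.569, 0.231] pointing down, gripper open.
Joint ranges: [-2.91, 2.91], [-0.3, 2.13], [-1.5, 1.42], [0.17, 2.43], [-1.26, 4.41], [0.16, 1.93], [-2.52, 2.52]. Speed limits (rad/s): [1.89, 1.89, 2.39, 2.39, 3.01, 3.01, 3.01].

### API

Orientations are given as [roll, pitch, yaw] about the fixed x, y, z axes, in that order (R = Rz(yaw) Ry(pitch) Rx(roll)).
In Python, from workcell import telemetry, vision, workorder gives the robot as it stands. The module is installed in compiled form; this text tells all that it offers.
- The arm moves only by the tool play_rows, never from a script. Its argument "deltas" is a list of rows, each a list of 7 numbers: the shift along the world's x, y, z in mm, then the turn, a rotation vector about the world's x, y, z in degrees, then the finger opening in mm, from 0 to 85.4. In form: [[x, y, z, wx, wy, wz, jaw], ...]. A call has 1 to 8 rows; each row shifts and turns the commanded pose from where the row before left it; what a row does not reach is not made up. A row lasts 1/8 s, in which the tool goes at most 62.5 mm and 10.7 degrees, less where a joint would pass 70% of its speed; a pose out of reach is approached as far as the arm can. A call with a gripper value outside its range is refused whole. The fingers move at their own pace and stop on an object; "grip_force" is the grip in N (left out, the last holds). Time passes only in rows, so rows that do not move let the fingers close. It gives the time, the measured TCP pose, the force and the opening at its end, in the units of the state.
- telemetry.observe(): the state, without advancing time (a new reading comes with each control period).
- vision.grab_frame(name): name is "scene" or "top" or "wrist"; returns the picture (480x640x3 uint8, red, green, blue); there is no depth.
- vision.camera_info(name): a dict with "mtx" (3x3 intrinsics, pixels), "rvec" (rotation vector, rad) and "tvec" (3), from world to camera coordinates, as OpenCV has them. Camera axes: x right, y down, z forward; pixel columns grow to the right and rows downward; lengths in m; the calibration is good to about 2 mm. The wrist camera is an equidistant fisheye: a pixel r from the principal point sees the ray r / f radians off the axis. A picture is of the moment at which its call begins: read the wrist's pose just before it. camera_info takes no time and is no camera call; for the wrist camera it gives the pose at the moment of the call.
- workorder.job_done(): hands the job in, once; it reports no verdict.
The state is a dict: "clock": time; "qpos": joint angles; "qd": joint speeds; "joint_efforts": joint torques, N m; "position": TCP position; "tool_rot": TCP orientation; "force": force on the tool from outside, world axes, zero at the start; "moment": the same for the moment, N m; "grip_width": finger opening in m.
Only numpy, scipy, OpenCV 4.12 (cv2) and the standard library are available. Lean on these libraries where they do the work, as an engineer would, in place of code of your own. Each camera call takes 0.05 s, during which the arm holds its last target. There are 200 camera calls.

## Working session

There is one attempt and no reset: what is moved stays moved. The work goes in short steps, Python scripts to look and compute and a tool call to move; the robot and the scene stay as the last step left them, time stands still between calls to the robot, and variables do not carry over. Pictures are saved under pics/ and viewed, about 8 in all and at most 12, crops included, and the job is handed in when it is done.

Besides the shell and the picture viewer there is one more tool, called after ">>>" as name([rows], argument=value, ...), one row to a line, values as JSON. play_rows: Moves the arm, as the interface text tells. Its arguments: {"type":"object","properties":{"deltas":{"type":"array","items":{"type":"array","items":{"type":"number"}}},"grip_force":{"type":"number"}},"required":["deltas"]}

```bash
mkdir -p pics
python3 - <<'E'
from workcell import telemetry, vision
import cv2
s=telemetry.observe(); print({k:s[k] for k in('clock','position','tool_rot','force','moment','grip_width')})
for n in('scene','top'):
    f=vision.grab_frame(n); cv2.imwrite(f'pics/{n}0.png',f[:,:,::-1])
    i=vision.camera_info(n); print(n,i['mtx'],i['rvec'],i['tvec'])
E
```

```text
{'clock': 0.0, 'position': array([0.25749661, 0.56913783, 0.23071849]), 'tool_rot': array([-1.49793741,  1.56965374, -1.92276507]), 'force': array([ 0.38252871,  0.69950463, -0.79228505]), 'moment': array([ 0.03159792, -0.00929597, -0.03101837]), 'grip_width': 0.08553267766994586}
scene [[451.23347324   0.         319.75181175]
 [  0.         451.23347324 234.11573368]
 [  0.           0.           1.        ]] [ 2.12121186  1.0855274  -0.47642906] [-0.26482646 -0.21154315  1.48094336]
top [[451.5155822    0.         323.43212634]
 [  0.         451.5155822  234.75766578]
 [  0.           0.           1.        ]] [ 2.18138489 -2.12467298  0.11186061] [-0.01292638  0.49350394  1.1676067 ]
```

View pics/scene0.png

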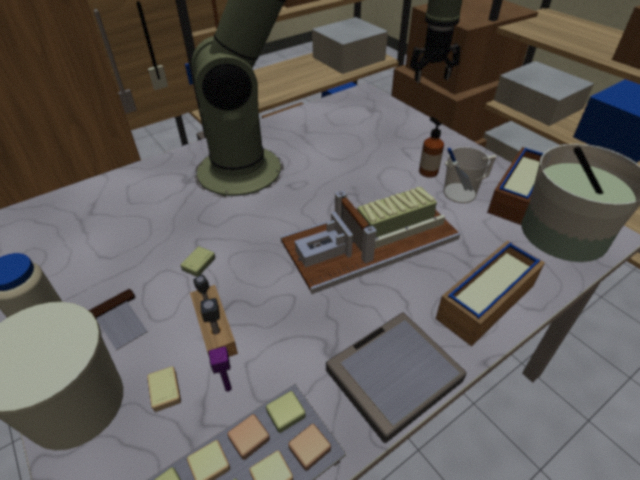

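View pics/top0.png

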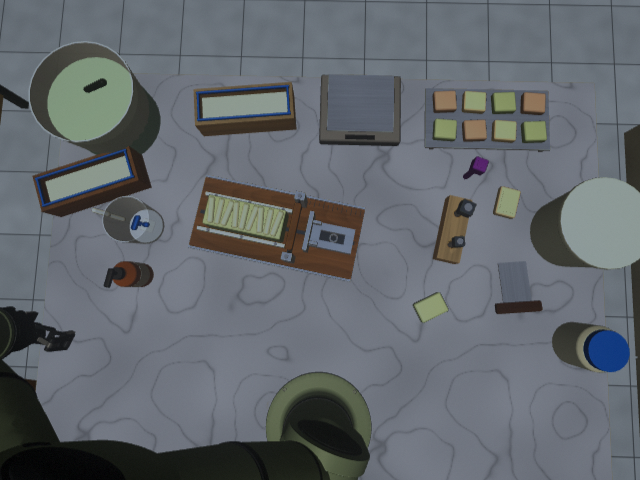

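The scene shows the cutter at (370,240), its stop at (325,245), the stand at (212,320) with two dark keys, and the purple decoy at (222,365). In the top view the candidates are the keys at (466,208) and (459,241) in the stand, and the purple one at (480,165), which is excluded. I'll confirm which is larger in an enlarged crop.

```bash
cat > h.py <<'E'
import numpy as np, cv2
from workcell import telemetry, vision
def ray(n,uv,info=None):
    i=info or vision.camera_info(n); R=cv2.Rodrigues(np.array(i['rvec']))[0]; t=np.array(i['tvec']).ravel(); K=np.array(i['mtx'])
    p=np.linalg.inv(K)@[uv[0],uv[1],1]
    if n=='wrist':
        r=np.hypot(p[0],p[1]); p=np.array([p[0]/r*np.sin(r),p[1]/r*np.sin(r),np.cos(r)])
    return -R.T@t, R.T@p
def at(n,uv,z,info=None):
    c,d=ray(n,uv,info); return c+d*(z-c[2])/d[2]
def proj(n,P,info=None):
    i=info or vision.camera_info(n); R=cv2.Rodrigues(np.array(i['rvec']))[0]; t=np.array(i['tvec']).ravel(); K=np.array(i['mtx'])
    p=R@np.array(P)+t
    if n=='wrist':
        r=np.hypot(p[0],p[1]); th=np.arctan2(r,p[2]); p=np.array([p[0]/r*th,p[1]/r*th,1])
    p=K@(p/p[2]); return p[:2]
E
python3 - <<'E'
from h import *
im=cv2.imread('pics/top0.png')
a=cv2.resize(im[190:270,425:495],None,fx=6,fy=6,interpolation=cv2.INTER_CUBIC)
b=cv2.resize(im[200:280,295:365],None,fx=6,fy=6,interpolation=cv2.INTER_CUBIC)
cv2.imwrite('pics/crop1.png',cv2.hconcat([a[:480],b[:480]]))
for nm,uv,z in [('far key',(466,208),.139),('near key',(459,241),.158),('slot',(334,237),.066),('purple',(480,165),.03)]: print(nm,at('top',uv,z).round(4))
E
```

```text
far key [ 0.5544 -0.3439  0.139 ]
near key [ 0.4717 -0.321   0.158 ]
slot [ 0.4842 -0.0278  0.066 ]
purple [ 0.693  -0.4153  0.03  ]
```

View pics/crop1.png

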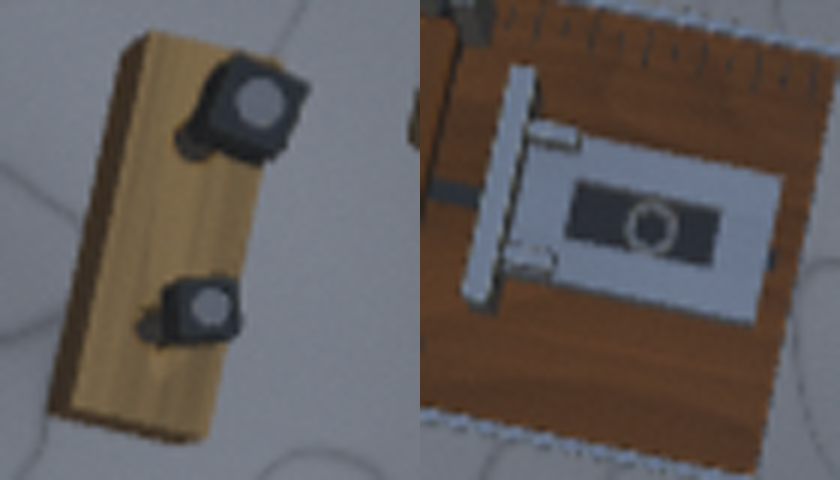

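The crop shows the larger key at the far hole, top centre about (468.7,207.2) px, and its grip is clearly bigger than the near one's at (459.7,241.2). The screw ring in the slot is at about (333.3,238) px.

Run:
```python
from h import *
from scipy.spatial.transform import Rotation as Ro
P=lambda l,z,ox,oy,sx=0:[at('top',((u-sx)/6+ox,v/6+oy),z)[:2].round(4) for u,v in l]
print('key top',P([(262,103)],.139,425,190),'square corners',P([(232,52),(310,85),(265,162),(195,128)],.139,425,190))
print('small',P([(208,307)],.158,425,190))
print('stand corners',P([(150,32),(282,60),(205,440),(72,410)],.05,425,190))
s=P([(578,180),(722,208),(713,268),(567,238)],.066,295,200,420);print('slot',s,np.mean(s,0))
print('screw',P([(650,228)],.056,295,200,420))
print('foot',P([(783,177),(754,324)],.066,295,200,420))
print('bottle',at('top',(125,273),.15))
s=telemetry.observe(); R=Ro.from_euler('xyz',s['tool_rot']).as_matrix(); print(R.round(3))
i=vision.camera_info('wrist'); Rc=cv2.Rodrigues(np.array(i['rvec']))[0]; c=-Rc.T@np.array(i['tvec']).ravel()
print('cam in tool',R.T@(c-s['position']),'axis in tool',R.T@Rc[2],'x',R.T@Rc[0],i['mtx'])
```

```text
key top [array([ 0.5566, -0.3503])] square corners [array([ 0.5772, -0.3385]), array([ 0.5644, -0.3696]), array([ 0.5326, -0.3513]), array([ 0.5457, -0.3234])]
small [array([ 0.4714, -0.3226])]
stand corners [array([ 0.6038, -0.3292]), array([ 0.5927, -0.3865]), array([ 0.4261, -0.3517]), array([ 0.4375, -0.2948])]
slot [array([0.5015, 0.0052]), array([ 0.491 , -0.0567]), array([ 0.4651, -0.0535]), array([0.4764, 0.0092])] [ 0.4835  -0.02395]
screw [array([ 0.4827, -0.0262])]
foot [array([ 0.505 , -0.0826]), array([ 0.4416, -0.0714])]
bottle [0.3759808  0.46607088 0.15      ]
[[-0.     0.412  0.911]
 [-0.001  0.911 -0.412]
 [-1.    -0.001  0.   ]]
cam in tool [-0.14375707  0.00049626 -0.07853671] axis in tool [9.53590758e-01 2.82742611e-04 3.01105607e-01] x [-5.23429436e-04  9.99999605e-01  7.18668027e-04] [[371.64829954   0.         322.94478196]
 [  0.         371.64829954 236.50259717]
 [  0.           0.           1.        ]]
```

>>> play_rows([
  [0,0,50,0,0,0,85],
  [10,-30,20,0,0,0,85],
  [20,-60,0,0,0,0,85],
  [20,-60,0,0,0,0,85],
  [20,-60,0,0,0,0,85],
  [20,-60,0,0,0,0,85],
  [20,-60,0,0,0,0,85],
  [20,-60,0,0,0,0,85],
])

```text
clock: 1.1
position: [0.3864, 0.1816, 0.3013]
tool_rot: [1.408, 1.571, 0.983]
force: [0.7, 1.2, 0.8]
grip_width: 0.0849
```

>>> play_rows([
  [25,-52,-20,0,0,0,85],
  [25,-52,-25,0,0,0,85],
  [25,-52,-25,0,0,0,85],
  [22,-51,-30,0,0,0,85],
  [0,0,0,0,0,0,85],
])

```text
clock: 1.72
position: [0.4823, -0.0261, 0.1999]
tool_rot: [-2.175, 1.567, -2.606]
force: [0.6, 0.1, 0.9]
grip_width: 0.0844
```

Run:
```python
from h import *
s=telemetry.observe(); i=vision.camera_info('wrist'); f=vision.grab_frame('wrist')[:,:,::-1]
cv2.imwrite('pics/w1.png',f); np.save('w1.npy',np.concatenate([np.ravel(i['rvec']),np.ravel(i['tvec'])]))
print(s['position'],s['qpos'],s['tool_rot'])
u=proj('wrist',[.483,-.025,.056],i); print(u)
x,y=int(u[0]),int(u[1]); c=f[y-60:y+60,x-80:x+80]; print(x-80,y-60)
cv2.imwrite('pics/w1c.png',cv2.resize(c,None,fx=5,fy=5,interpolation=cv2.INTER_CUBIC))
```

```text
[ 0.48226399 -0.0260961   0.19987695] [-0.29906985  0.35344746  0.29041334  2.00711304 -0.1356928   0.80260887
  1.20944791] [-2.17499658  1.56703746 -2.60555166]
[324.46243501 222.53264084]
244 162
```

View pics/w1c.png

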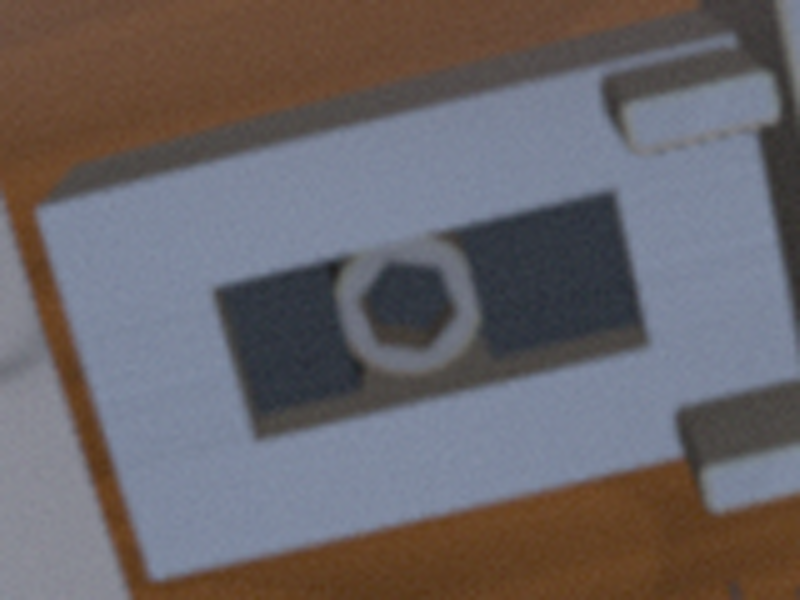

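The wrist crop shows the slot with the ring-shaped screw head centred near (410,303) in the crop, and its hexagon is visible. I'll fit the hexagon numerically.

Run:
```python
from h import *
from scipy.ndimage import map_coordinates as mc
from scipy.optimize import minimize
a=np.load('w1.npy'); i=dict(mtx=vision.camera_info('wrist')['mtx'],rvec=a[:3],tvec=a[3:])
g=cv2.cvtColor(cv2.imread('pics/w1.png'),cv2.COLOR_BGR2GRAY).astype(float)
# rectify plane z=.056, 0.25mm
for c0 in[at('wrist',(244+410/5,162+303/5),.056,i)]:
    print('centre by eye',c0)
    def samp(x,y):
        uv=np.array([proj('wrist',[p,q,.056],i) for p,q in zip(x.ravel(),y.ravel())]); return mc(g,[uv[:,1],uv[:,0]],order=1)
    def ringpts(cx,cy,yaw,r,n=10):
        out=[]
        for k in range(6):
            th=yaw+k*np.pi/3; t=np.linspace(-.5,.5,n)*r*2/np.sqrt(3)*.9
            out.append(np.c_[cx+r*np.cos(th)-t*np.sin(th),cy+r*np.sin(th)+t*np.cos(th)])
        return np.vstack(out)
    def sc(cx,cy,yaw):
        o=ringpts(cx,cy,yaw,.0085);n=ringpts(cx,cy,yaw,.0058)
        return samp(o[:,0],o[:,1]).mean()-samp(n[:,0],n[:,1]).mean()
    best=[]
    for dx in np.arange(-2,2.1,1):
        for dy in np.arange(-2,2.1,1):
            for yw in range(0,60,4): best.append((sc(c0[0]+dx/1e3,c0[1]+dy/1e3,np.radians(yw)),dx,dy,yw))
    best.sort(reverse=True); print(best[:6])
    b=best[0]
    r=minimize(lambda v:-sc(c0[0]+v[0]/1e3,c0[1]+v[1]/1e3,np.radians(v[2]*10)),[b[1],b[2],b[3]/10],method='Nelder-Mead'); print(r.x,r.fun,c0[:2]+r.x[:2]/1e3)
    print([(y,round(sc(*(c0[:2]+r.x[:2]/1e3),np.radians(y)),1)) for y in range(0,60,5)])
sl=[(215,290),(612,193),(648,345),(257,438)]
q=[at('wrist',(244+u/5,162+v/5),.066,i)[:2] for u,v in sl]; print('slot',np.round(q,4),np.mean(q,0))
```

```text
centre by eye [ 0.48356572 -0.02390204  0.056     ]
[(np.float64(53.09912041304866), np.float64(0.0), np.float64(-1.0), 32), (np.float64(53.03067432918474), np.float64(0.0), np.float64(-1.0), 28), (np.float64(52.82008941837886), np.float64(0.0), np.float64(-1.0), 24), (np.float64(52.45447485785026), np.float64(0.0), np.float64(-1.0), 36), (np.float64(52.191188091055764), np.float64(0.0), np.float64(-1.0), 20), (np.float64(51.42822166139098), np.float64(0.0), np.float64(-1.0), 40)]
[-0.14302276 -0.71648993  2.94581011] -54.11332133187554 [ 0.4834227  -0.02461853]
[(0, np.float64(49.3)), (5, np.float64(49.9)), (10, np.float64(50.8)), (15, np.float64(52.0)), (20, np.float64(53.3)), (25, np.float64(54.1)), (30, np.float64(54.1)), (35, np.float64(53.3)), (40, np.float64(52.2)), (45, np.float64(51.1)), (50, np.float64(49.9)), (55, np.float64(49.2))]
slot [[ 0.4665 -0.0494]
 [ 0.478   0.0126]
 [ 0.5028  0.0083]
 [ 0.4911 -0.0541]] [ 0.4846115  -0.02065391]
```

>>> play_rows([
  [0,-30,20,0,0,0,85],
  [8,-50,20,0,0,0,85],
  [10,-50,10,0,0,0,85],
  [10,-50,0,0,0,0,85],
  [10,-50,0,0,0,0,85],
  [10,-40,0,0,0,0,85],
  [0,0,0,0,0,0,85],
])

```text
clock: 2.65
position: [0.5307, -0.2938, 0.252]
tool_rot: [-1.122, 1.57, -1.549]
force: [-0.0, 1.0, -0.0]
grip_width: 0.0848
```

Run:
```python
from h import *
s=telemetry.observe(); i=vision.camera_info('wrist'); f=vision.grab_frame('wrist')[:,:,::-1]
cv2.imwrite('pics/w2.png',f); np.save('w2.npy',np.concatenate([np.ravel(i['rvec']),np.ravel(i['tvec'])]))
print(s['position'],s['qpos'])
u=proj('wrist',[.556,-.350,.139],i); print(u)
x,y=int(u[0]),int(u[1]); x=min(max(x,80),560);y=min(max(y,60),420); c=f[y-60:y+60,x-80:x+80]; print(x-80,y-60)
cv2.imwrite('pics/w2c.png',cv2.resize(c,None,fx=5,fy=5,interpolation=cv2.INTER_CUBIC))
```

```text
[ 0.53073588 -0.2938272   0.25199381] [ 0.15919029  0.49489344  0.3630998   1.64279186 -0.19605708  1.0396362
  1.72594326]
[269.59870631 290.55459521]
189 230
```

View pics/w2c.png

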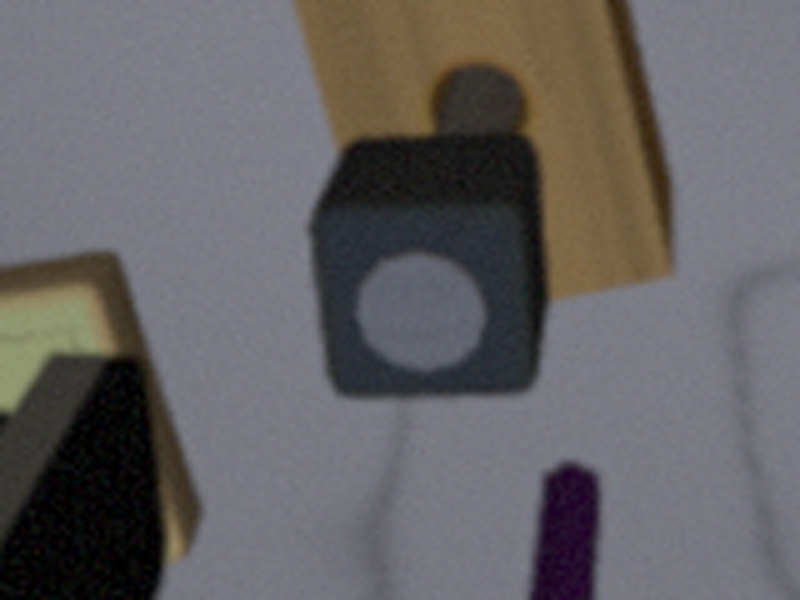

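The crop shows the larger key's top face, with its white disc at (421,311) in the crop. Its shank sits in the hole at about (480,100), and the purple shank at lower right is the decoy.

Run:
```python
from h import *
a=np.load('w2.npy'); i=dict(mtx=vision.camera_info('wrist')['mtx'],rvec=a[:3],tvec=a[3:])
A=lambda u,v,z:at('wrist',(189+u/5,230+v/5),z,i)
print('disc',A(421,311,.139)); q=np.array([A(*p,.139)[:2] for p in[(316,213),(540,207),(535,391),(335,393)]]); print(q.round(4),q.mean(0))
for k in range(4): d=q[(k+1)%4]-q[k]; print(np.hypot(*d)*1e3,(np.degrees(np.arctan2(d[1],d[0])))%90)
h=A(480,105,.05); print('hole approx',h)
```

```text
disc [ 0.55838606 -0.34807895  0.139     ]
[[ 0.5372 -0.3553]
 [ 0.5502 -0.3236]
 [ 0.5781 -0.3381]
 [ 0.5658 -0.3675]] [ 0.55782765 -0.34611785]
34.289012322294155 67.66930340341956
31.496050050777264 62.50705549235575
31.90464449692873 67.21765923619813
31.12004013753329 66.84345564135089
hole approx [ 0.5570027  -0.34666052  0.05      ]
```

>>> play_rows([
  [14,-27,-20,0,0,0,85],
  [13,-27,-25,0,0,0,85],
  [0,0,-35,0,0,0,85],
  [0,0,-40,0,0,0,70],
  [0,0,-34,0,0,0,60],
  [0,0,0,0,0,0,45],
  [0,0,0,0,0,0,30],
  [0,0,0,0,0,0,25],
], grip_force=50)

```text
clock: 3.7
position: [0.5583, -0.346, 0.0994]
tool_rot: [0.082, 1.569, -0.343]
force: [0.1, 0.7, -5.0]
grip_width: 0.0341
```

>>> play_rows([
  [0,0,5,0,0,0,25],
  [0,0,15,0,0,0,25],
  [0,0,30,0,0,0,25],
  [0,0,40,0,0,0,25],
  [0,0,10,0,0,0,25],
  [0,0,0,0,0,0,25],
])

```text
clock: 4.45
position: [0.5578, -0.3461, 0.1983]
tool_rot: [0.171, 1.57, -0.254]
force: [-0.3, 0.3, -5.7]
grip_width: 0.0337
```

Run:
```python
from h import *
s=telemetry.observe();print(s['position'],s['force'],s['moment'],s['grip_width'])
f=vision.grab_frame('scene')[:,:,::-1]; t=s['position']; z=t[2]-.097
top=proj('scene',[t[0],t[1],z+.139]); tip=proj('scene',[t[0],t[1],z+.008]); print(top,tip)
x,y=((top+tip)/2).astype(int); c=f[y-45:y+45,x-60:x+60]; print(x-60,y-45)
cv2.imwrite('pics/s2c.png',cv2.resize(c,None,fx=6,fy=6,interpolation=cv2.INTER_CUBIC)); print('pred crop',(top-[x-60,y-45])*6,(tip-[x-60,y-45])*6)
```

```text
[ 0.5577547  -0.34613952  0.19831106] [-0.31256871  0.32885455 -5.67246533] [ 0.03169693  0.01848471 -0.00930687] 0.033669259238946835
[199.50017171 269.55856048] [211.74455796 312.08371545]
145 245
pred crop [327.00103028 147.35136289] [400.46734777 402.50229268]
```

View pics/s2c.png

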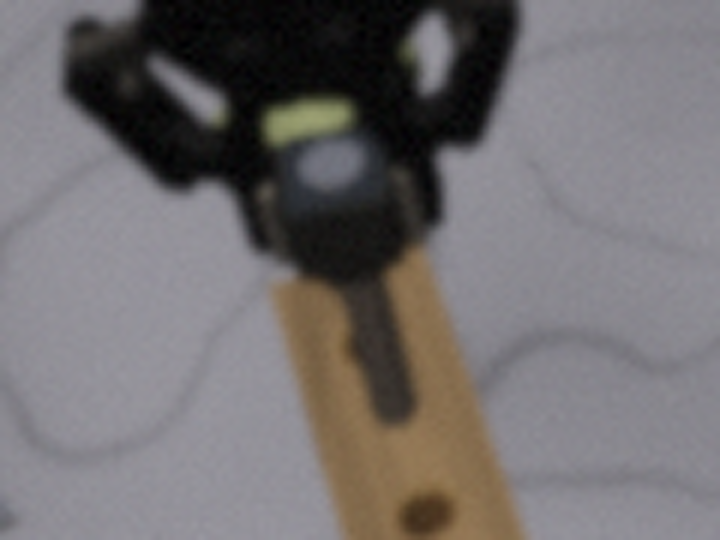

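The crop shows the key upright in the fingers, disc at (332,163) and tip at about (397,418) in the crop. The empty hole is at (427,513). It looks vertical to within about 2°. Next I carry it over the screw.

>>> play_rows([
  [-6,30,0,0,0,0,25],
  [-12,52,0,0,0,0,25],
  [-12,52,0,0,0,0,25],
  [-12,52,0,0,0,0,25],
  [-12,52,0,0,0,0,25],
  [-12,50,0,0,0,0,25],
  [-8,33,0,0,0,0,25],
  [0,0,0,0,0,0,25],
])

```text
clock: 5.5
position: [0.4827, -0.0227, 0.1969]
tool_rot: [-2.95, 1.569, 2.912]
force: [-0.2, -0.6, -5.2]
grip_width: 0.0336
```

>>> play_rows([
  [1,-2,-15,0,0,0,25],
  [0,0,-15,0,0,0,25],
  [0,0,-6,0,0,0,25],
  [0,0,0,0,0,0,25],
])

```text
clock: 6.0
position: [0.4844, -0.0277, 0.1612]
tool_rot: [-2.446, 1.569, -2.871]
force: [0.8, -0.6, -5.0]
grip_width: 0.0335
```

>>> play_rows([
  [0,0,-2,0,0,0,25],
  [0,0,-2,0,0,0,25],
  [0,0,0,0,0,0,25],
])

```text
clock: 6.38
position: [0.4847, -0.0272, 0.1579]
tool_rot: [0.655, 1.571, 0.23]
force: [-0.3, 0.4, -4.5]
grip_width: 0.0333
```

>>> play_rows([
  [-1,4,0,0,0,0,25],
  [0,0,-1,0,0,0,25],
  [0,0,-1,0,0,0,25],
  [0,0,-1,0,0,0,25],
  [0,0,0,0,0,0,25],
])

```text
clock: 7.0
position: [0.4836, -0.0233, 0.1548]
tool_rot: [-2.303, 1.571, -2.728]
force: [0.2, 1.6, -4.9]
grip_width: 0.0337
```

>>> play_rows([
  [0,0,-1,0,0,0,25],
  [0,0,-1,0,0,0,25],
  [0,0,0,0,0,0,25],
  [0,0,0,0,0,0,25],
])

```text
clock: 7.5
position: [0.4837, -0.0232, 0.1529]
tool_rot: [-1.682, 1.571, -2.107]
force: [0.6, -0.4, -4.1]
grip_width: 0.0334
```

>>> play_rows([
  [0,-1,-1,0,0,0,25],
  [0,0,-1,0,0,0,25],
  [0,0,-1,0,0,0,25],
  [0,0,0,0,0,0,25],
  [0,0,0,0,0,0,25],
])

```text
clock: 8.12
position: [0.4837, -0.0242, 0.1499]
tool_rot: [-0.106, 1.571, -0.531]
force: [0.7, -0.3, -5.6]
grip_width: 0.0337
```

>>> play_rows([
  [0,0,-1,0,0,0,25],
  [0,0,-1,0,0,0,25],
  [0,0,0,0,0,0,25],
  [0,0,0,0,0,0,25],
])

```text
clock: 8.62
position: [0.4837, -0.0242, 0.1479]
tool_rot: [-0.793, 1.571, -1.218]
force: [-0.1, -0.4, -5.2]
grip_width: 0.0337
```

>>> play_rows([
  [0,0,-1,0,0,0,25],
  [0,0,-1,0,0,0,25],
  [0,0,0,0,0,0,25],
])

```text
clock: 9.0
position: [0.4836, -0.0242, 0.1458]
tool_rot: [-2.699, 1.571, -3.124]
force: [0.3, -0.3, -5.4]
grip_width: 0.0337
```

>>> play_rows([
  [0,0,-1,0,0,0,25],
  [0,0,0,0,0,0,25],
  [0,0,0,0,0,0,25],
])

```text
clock: 9.38
position: [0.4837, -0.0242, 0.1449]
tool_rot: [-0.429, 1.571, -0.853]
force: [-0.7, -0.1, -4.3]
grip_width: 0.0334
```

>>> play_rows([
  [0,0,-1,0,0,0,25],
  [0,0,0,0,0,0,25],
  [0,0,0,0,0,0,25],
])

```text
clock: 9.75
position: [0.4837, -0.0242, 0.1439]
tool_rot: [-1.388, 1.571, -1.813]
force: [-0.7, 0.3, -4.7]
grip_width: 0.0332
```

>>> play_rows([
  [0,0,-1,0,0,0,25],
  [0,0,0,0,0,0,25],
  [0,0,0,0,0,0,25],
])

```text
clock: 10.12
position: [0.4837, -0.0241, 0.1429]
tool_rot: [-2.789, 1.571, 3.069]
force: [1.0, -0.2, -5.6]
grip_width: 0.0339
```

>>> play_rows([
  [0,0,-1,0,0,0,25],
  [0,0,-1,0,0,0,25],
  [0,0,0,0,0,0,25],
  [0,0,0,0,0,0,25],
])

```text
clock: 10.62
position: [0.4837, -0.0242, 0.1409]
tool_rot: [-0.977, 1.571, -1.401]
force: [0.6, 0.1, -5.5]
grip_width: 0.0335
```

>>> play_rows([
  [0,0,-1,0,0,0,25],
  [0,0,0,0,0,0,25],
  [0,0,0,0,0,0,25],
])

```text
clock: 11.0
position: [0.4837, -0.0242, 0.1399]
tool_rot: [-2.253, 1.571, -2.678]
force: [0.1, 1.1, -4.1]
grip_width: 0.0337
```

>>> play_rows([
  [0,0,-1,0,0,0,25],
  [0,0,-1,0,0,0,25],
  [0,0,0,0,0,0,25],
  [0,0,0,0,0,0,25],
])

```text
clock: 11.5
position: [0.4836, -0.0242, 0.1378]
tool_rot: [-2.269, 1.571, -2.694]
force: [-0.3, 1.3, -4.8]
grip_width: 0.0337
```

>>> play_rows([
  [0,0,-1,0,0,0,25],
  [0,0,0,0,0,0,25],
  [0,0,0,0,0,0,25],
])

```text
clock: 11.88
position: [0.4837, -0.0242, 0.1369]
tool_rot: [-1.236, 1.571, -1.661]
force: [-1.0, 0.7, -4.2]
grip_width: 0.0335
```

Run:
```python
from h import *
s=telemetry.observe();t=s['position'];print(t,s['force'],s['moment'],s['qpos'])
f=vision.grab_frame('scene')[:,:,::-1]
top=proj('scene',[t[0],t[1],t[2]+.04]); tip=proj('scene',[t[0],t[1],.056]); print(top,tip)
x,y=((top+tip)/2).astype(int); c=f[y-45:y+45,x-60:x+60]
cv2.imwrite('pics/s3c.png',cv2.resize(c,None,fx=6,fy=6,interpolation=cv2.INTER_CUBIC)); print('pred crop',(top-[x-60,y-45])*6,(tip-[x-60,y-45])*6)
```

```text
[ 0.48368754 -0.02417191  0.13687096] [-0.95588736  0.69946134 -4.22572296] [ 0.16761055  0.11690329 -0.04771899] [-0.30144845  0.45985192  0.29885973  2.06194471 -0.21785221  0.64906305
  1.28847507]
[317.75820423 208.52989442] [318.33338621 244.85713353]
pred crop [358.54922535 165.1793665 ] [362.00031725 383.14280117]
```

View pics/s3c.png

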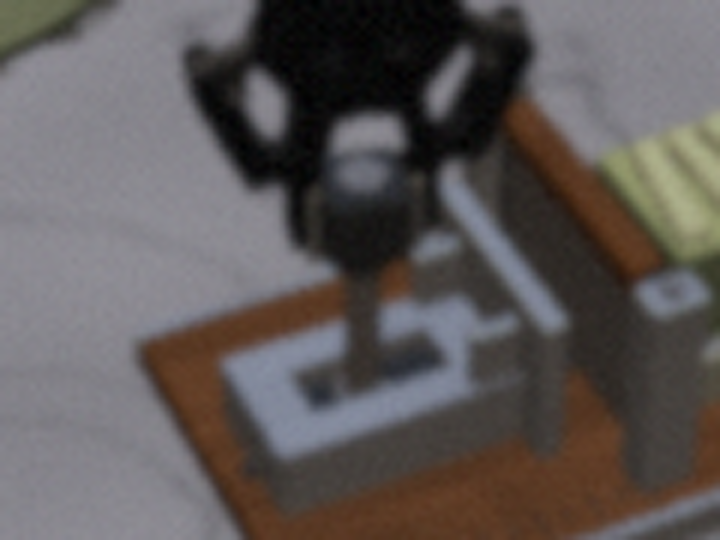

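The key seems to have dropped in: its shank enters the slot at the screw (355,375 in the crop) and the tip is well below floor level. I'll seat it gently, then turn clockwise a little and watch the moment.

>>> play_rows([
  [0,0,-1,0,0,0,25],
  [0,0,-1,0,0,0,25],
  [0,0,0,0,0,0,25],
])

```text
clock: 12.3
position: [0.4836, -0.0242, 0.1348]
tool_rot: [-2.55, 1.571, -2.974]
force: [-0.4, 1.2, -3.5]
grip_width: 0.0334
```

>>> play_rows([
  [0,0,0,0,0,-5,25],
  [0,0,0,0,0,-5,25],
  [0,0,0,0,0,0,25],
], grip_force=70)

```text
clock: 12.68
position: [0.4836, -0.0242, 0.1348]
tool_rot: [-1.509, 1.57, -2.107]
force: [0.4, -0.2, -4.8]
grip_width: 0.033
```

```bash
cat > m.py <<'E'
from h import *
from scipy.spatial.transform import Rotation as Ro
s=telemetry.observe();R=Ro.from_euler('xyz',s['tool_rot']).as_matrix()
print(s['clock'],s['position'].round(4),'F',s['force'].round(1),'M',s['moment'].round(3),'yaw',np.degrees(np.arctan2(R[1,1],R[0,1])).round(1),'q7',s['qpos'][6].round(2),s['grip_width'].round(4))
E
python3 m.py
```

```text
Traceback (most recent call last):
  File "m.py", line 4, in <module>
    print(s['clock'],s['position'].round(4),'F',s['force'].round(1),'M',s['moment'].round(3),'yaw',np.degrees(np.arctan2(R[1,1],R[0,1])).round(1),'q7',s['qpos'][6].round(2),s['grip_width'].round(4))
                                                                                                                                                                             ^^^^^^^^^^^^^^^^^^^^^
AttributeError: 'float' object has no attribute 'round'
```

>>> play_rows([
  [0,0,0,0,0,-8,25],
  [0,0,0,0,0,-8,25],
  [0,0,0,0,0,-8,25],
])

```text
clock: 13.05
position: [0.4842, -0.024, 0.1349]
tool_rot: [1.039, 1.57, 0.019]
force: [3.4, 0.2, -9.0]
grip_width: 0.0331
```

```bash
sed -i "s/s\['grip_width'\].round(4)/round(s['grip_width'],4)/" m.py; python3 m.py
```

```text
13.05 [ 0.4842 -0.024   0.1349] F [ 3.4  0.2 -9. ] M [ 0.31  -1.003  0.202] yaw 31.6 q7 0.83 0.0331
```

Mz of +0.20 N m matches the screw's friction, so the key is engaged. I carry on clockwise.

>>> play_rows([
  [0,0,0,0,0,-8,25],
  [0,0,0,0,0,-8,25],
  [0,0,0,0,0,-8,25],
  [0,0,0,0,0,-8,25],
  [0,0,0,0,0,-8,25],
  [0,0,0,0,0,-8,25],
])

```text
clock: 13.8
position: [0.4851, -0.0245, 0.1351]
tool_rot: [1.481, 1.568, -0.376]
force: [7.6, -3.0, -14.7]
grip_width: 0.0332
```

```bash
python3 m.py
```

```text
13.8 [ 0.4851 -0.0245  0.1351] F [  7.6  -3.  -14.7] M [-0.831 -2.479  0.216] yaw -16.4 q7 0.19 0.0332
```

>>> play_rows([
  [2,-1,0,0,0,0,25],
  [0,0,0,0,0,0,25],
])

```text
clock: 14.05
position: [0.4858, -0.025, 0.1349]
tool_rot: [-2.389, 1.571, 2.041]
force: [1.5, 1.8, -4.3]
grip_width: 0.0333
```

```bash
python3 m.py
```

```text
14.05 [ 0.4858 -0.025   0.1349] F [ 1.5  1.8 -4.3] M [ 0.484 -0.426  0.058] yaw -16.2 q7 0.19 0.0333
```

>>> play_rows([
  [0.2,-0.2,0,0,0,-9,25],
  [0,-0.2,0,0,0,-9,25],
  [0,-0.3,0,0,0,-9,25],
  [0,-0.3,0,0,0,-9,25],
  [-0.1,-0.3,0,0,0,-9,25],
  [-0.1,-0.2,0,0,0,-9,25],
])

```text
clock: 14.8
position: [0.4858, -0.0265, 0.1349]
tool_rot: [-2.324, 1.57, 1.158]
force: [1.9, 0.2, -6.7]
grip_width: 0.0332
```

```bash
python3 m.py
```

```text
14.8 [ 0.4858 -0.0265  0.1349] F [ 1.9  0.2 -6.7] M [ 0.161 -0.479  0.198] yaw -70.5 q7 -0.52 0.0332
```

Smooth. I continue the stroke with the same centre compensation.

>>> play_rows([
  [-0.2,-0.2,0,0,0,-9,25],
  [-0.2,-0.2,0,0,0,-9,25],
  [-0.2,-0.2,0,0,0,-9,25],
  [-0.2,-0.1,0,0,0,-9,25],
  [-0.3,-0.1,0,0,0,-9,25],
  [-0.3,-0.1,0,0,0,-9,25],
])

```text
clock: 15.55
position: [0.4845, -0.0275, 0.1349]
tool_rot: [-1.552, 1.57, 0.988]
force: [3.3, -0.5, -6.2]
grip_width: 0.0334
```

```bash
python3 m.py
```

```text
15.55 [ 0.4845 -0.0275  0.1349] F [ 3.3 -0.5 -6.2] M [ 0.031 -0.66   0.165] yaw -124.5 q7 -1.26 0.0334
```

>>> play_rows([
  [-0.3,-0.1,0,0,0,-9,25],
  [-0.3,0,0,0,0,-9,25],
  [-0.3,0,0,0,0,-9,25],
  [-0.3,0.1,0,0,0,-7,25],
  [0,0,0,0,0,0,25],
])

```text
clock: 16.18
position: [0.4835, -0.0276, 0.1348]
tool_rot: [-2.479, 1.57, -0.528]
force: [4.3, 1.0, -2.1]
grip_width: 0.0331
```

```bash
python3 m.py
```

```text
16.175 [ 0.4835 -0.0276  0.1348] F [ 4.3  1.  -2.1] M [ 0.46  -1.417  0.073] yaw -158.2 q7 -1.75 0.0331
```

Regrasp: open, turn back +90°, and close on the other pair of faces.

>>> play_rows([
  [0,0,0,0,0,0,60],
  [0,0,0,0,0,0,80],
  [0,0,0,0,0,0,80],
  [1,1.5,0,0,0,10,80],
  [0,0,0,0,0,10,80],
  [0,0,0,0,0,10,80],
  [0,0,0,0,0,10,80],
  [0,0,0,0,0,10,80],
])

```text
clock: 17.18
position: [0.484, -0.0261, 0.135]
tool_rot: [-1.637, 1.571, 1.19]
force: [-0.6, -0.8, -0.6]
grip_width: 0.0801
```

>>> play_rows([
  [0,0,0,0,0,10,80],
  [0,0,0,0,0,10,80],
  [0,0,0,0,0,10,80],
  [0,0,0,0,0,10,70],
  [0,0,0,0,0,0,50],
  [0,0,0,0,0,0,35],
  [0,0,0,0,0,0,25],
  [0,0,0,0,0,0,25],
])

```text
clock: 18.18
position: [0.4842, -0.0261, 0.135]
tool_rot: [1.966, 1.571, -0.8]
force: [-1.2, 0.6, 8.8]
grip_width: 0.0336
```

```bash
python3 m.py
```

```text
18.175 [ 0.4842 -0.0261  0.135 ] F [-1.2  0.6  8.8] M [0.28  0.265 0.023] yaw -68.5 q7 -0.49 0.0336
```

>>> play_rows([
  [0,0,0.5,0,0,-8,25],
  [0,0,0,0,0,-8,25],
  [0,0,0,0,0,-5,25],
])

```text
clock: 18.55
position: [0.484, -0.0258, 0.1352]
tool_rot: [0.72, 1.57, -2.416]
force: [-0.4, 0.7, -1.2]
grip_width: 0.0336
```

```bash
python3 m.py
```

```text
18.55 [ 0.484  -0.0258  0.1352] F [-0.4  0.7 -1.2] M [ 0.309 -0.013  0.168] yaw -89.7 q7 -0.77 0.0336
```

>>> play_rows([
  [0,0,0,0,0,-5,25],
  [0,0,0,0,0,-5,25],
])

```text
clock: 18.8
position: [0.484, -0.0258, 0.1352]
tool_rot: [0.735, 1.57, -2.575]
force: [0.3, 0.5, -2.2]
grip_width: 0.0337
```

```bash
python3 m.py
```

```text
18.8 [ 0.484  -0.0258  0.1352] F [ 0.3  0.5 -2.2] M [ 0.224 -0.001  0.206] yaw -99.6 q7 -0.91 0.0337
```

>>> play_rows([
  [0,0,0,0,0,-4,25],
  [0,0,0,0,0,-3,25],
])

```text
clock: 19.05
position: [0.484, -0.0258, 0.1352]
tool_rot: [0.866, 1.57, -2.565]
force: [0.7, 1.8, -1.0]
grip_width: 0.0336
```

```bash
python3 m.py
```

```text
19.05 [ 0.484  -0.0258  0.1352] F [ 0.7  1.8 -1. ] M [ 0.325 -0.045  0.241] yaw -106.6 q7 -1.01 0.0336
```

>>> play_rows([
  [0,0,0,0,0,-3,25],
  [0,0,0,0,0,-3,25],
])

```text
clock: 19.3
position: [0.484, -0.0258, 0.1352]
tool_rot: [0.975, 1.57, -2.56]
force: [0.4, 1.1, -1.4]
grip_width: 0.0334
```

```bash
python3 m.py
```

```text
19.3 [ 0.484  -0.0258  0.1352] F [ 0.4  1.1 -1.4] M [ 0.289 -0.098  0.242] yaw -112.5 q7 -1.09 0.0334
```

>>> play_rows([
  [0,0,0,0,0,-3,25],
  [0,0,0,0,0,-3,25],
])

```text
clock: 19.55
position: [0.484, -0.0258, 0.1352]
tool_rot: [0.991, 1.57, -2.649]
force: [0.9, 0.7, -1.4]
grip_width: 0.0338
```

```bash
python3 m.py
```

```text
19.55 [ 0.484  -0.0258  0.1352] F [ 0.9  0.7 -1.4] M [ 0.371 -0.063  0.179] yaw -118.5 q7 -1.17 0.0338
```

>>> play_rows([
  [0,0,0,0,0,-3,25],
  [0,0,0,0,0,-2,25],
])

```text
clock: 19.8
position: [0.4841, -0.0258, 0.1352]
tool_rot: [1.39, 1.571, -2.336]
force: [-0.3, 1.7, -2.6]
grip_width: 0.0337
```

```bash
python3 m.py
```

```text
19.8 [ 0.4841 -0.0258  0.1352] F [-0.3  1.7 -2.6] M [ 0.501 -0.242  0.174] yaw -123.5 q7 -1.25 0.0337
```

>>> play_rows([
  [0,0,0,0,0,-3,25],
  [0,0,0,0,0,-2,25],
])

```text
clock: 20.05
position: [0.4841, -0.0258, 0.1352]
tool_rot: [0.388, 1.571, 2.858]
force: [1.4, 1.0, -4.1]
grip_width: 0.0337
```

```bash
python3 m.py
```

```text
20.05 [ 0.4841 -0.0258  0.1352] F [ 1.4  1.  -4.1] M [ 0.567 -0.264  0.205] yaw -128.5 q7 -1.32 0.0337
```

>>> play_rows([
  [0,0,0,0,0,-2,25],
  [0,0,0,0,0,-2,25],
])

```text
clock: 20.3
position: [0.4841, -0.0259, 0.1353]
tool_rot: [-0.018, 1.571, 2.383]
force: [1.1, 1.6, -6.5]
grip_width: 0.0336
```

```bash
python3 m.py
```

```text
20.3 [ 0.4841 -0.0259  0.1353] F [ 1.1  1.6 -6.5] M [ 0.638 -0.454  0.764] yaw -132.4 q7 -1.37 0.0336
```

The moment jumped to 0.76 N m, so the screw has come up against its end. I'll add one small firming turn to confirm.

>>> play_rows([
  [0,0,0,0,0,-1.5,25],
  [0,0,0,0,0,0,25],
])

```text
clock: 20.55
position: [0.4841, -0.026, 0.1353]
tool_rot: [0.709, 1.571, 3.086]
force: [2.3, 2.4, -8.0]
grip_width: 0.0341
```

```bash
python3 m.py
```

```text
20.55 [ 0.4841 -0.026   0.1353] F [ 2.3  2.4 -8. ] M [ 0.859 -0.539  0.849] yaw -133.8 q7 -1.39 0.0341
```

>>> play_rows([
  [0,0,0,0,0,-2,25],
  [0,0,0,0,0,0,25],
], grip_force=90)

```text
clock: 20.8
position: [0.4841, -0.026, 0.1354]
tool_rot: [-1.291, 1.571, 1.05]
force: [2.1, 3.3, -7.7]
grip_width: 0.0335
```

```bash
python3 m.py
```

```text
20.8 [ 0.4841 -0.026   0.1354] F [ 2.1  3.3 -7.7] M [ 0.958 -0.642  0.969] yaw -135.9 q7 -1.42 0.0335
```

The moment rises with angle (0.97 N m), so it is hard against the end after about 289° in total. I relax the twist and withdraw straight up.

>>> play_rows([
  [0,0,0,0,0,3,25],
  [0,0,0,0,0,1.5,25],
  [0,0,0,0,0,0,25],
], grip_force=60)

```text
clock: 21.18
position: [0.4841, -0.026, 0.1354]
tool_rot: [-1.015, 1.57, 1.405]
force: [2.9, 2.9, -8.5]
grip_width: 0.0329
```

```bash
python3 m.py
```

```text
21.175 [ 0.4841 -0.026   0.1354] F [ 2.9  2.9 -8.5] M [ 1.002 -0.678  0.454] yaw -131.4 q7 -1.36 0.0329
```

>>> play_rows([
  [0,0,3,0,0,0,25],
  [0,0,5,0,0,0,25],
  [0,0,8,0,0,0,25],
  [0,0,12,0,0,0,25],
  [0,0,16,0,0,0,25],
  [0,0,18,0,0,0,25],
  [0,0,0,0,0,0,25],
])

```text
clock: 22.05
position: [0.4846, -0.0261, 0.1987]
tool_rot: [-2.273, 1.569, 0.147]
force: [-0.6, -0.0, -3.7]
grip_width: 0.0332
```

```bash
python3 m.py
```

```text
22.05 [ 0.4846 -0.0261  0.1987] F [-0.6 -0.  -3.7] M [-0.003  0.018 -0.012] yaw -131.3 q7 -1.44 0.0332
```

>>> play_rows([
  [7,-30,0,0,0,0,25],
  [12,-52,0,0,0,0,25],
  [12,-52,0,0,0,0,25],
  [12,-52,0,0,0,0,25],
  [12,-52,0,0,0,0,25],
  [11,-52,0,0,0,0,25],
  [7,-32,0,0,0,0,25],
  [0,0,0,0,0,0,25],
])

```text
clock: 23.05
position: [0.5561, -0.3507, 0.1967]
tool_rot: [1.444, 1.57, -2.422]
force: [-0.6, 1.5, -4.9]
grip_width: 0.034
```

>>> play_rows([
  [0,0,-10,0,0,0,25],
  [0,0,-10,0,0,0,25],
  [0,0,0,0,0,0,25],
  [0,0,0,0,0,0,25],
])

```text
clock: 23.55
position: [0.5572, -0.3477, 0.1775]
tool_rot: [3.066, 1.571, -0.797]
force: [-0.2, -0.9, -4.7]
grip_width: 0.0332
```

```bash
python3 m.py
python3 - <<'E'
from h import *
s=telemetry.observe();t=s['position']
f=vision.grab_frame('scene')[:,:,::-1]; h=proj('scene',[.5575,-.348,.05]).astype(int); x,y=h[0],h[1]-20
c=f[y-45:y+45,x-60:x+60]
cv2.imwrite('pics/s4c.png',cv2.resize(c,None,fx=6,fy=6,interpolation=cv2.INTER_CUBIC)); o=np.array([x-60,y-45])
for P in([*t[:2],.075],[.5575,-.348,.05],[*t[:2],t[2]+.04]): print((proj('scene',P)-o)*6)
E
```

```text
23.55 [ 0.5572 -0.3477  0.1775] F [-0.2 -0.9 -4.7] M [ 0.009 -0.03   0.059] yaw -131.3 q7 -1.12 0.0332
[352.7963764  348.51565661]
[364.2092304  390.49865033]
[275.75062084  82.9069849 ]
```

View pics/s4c.png

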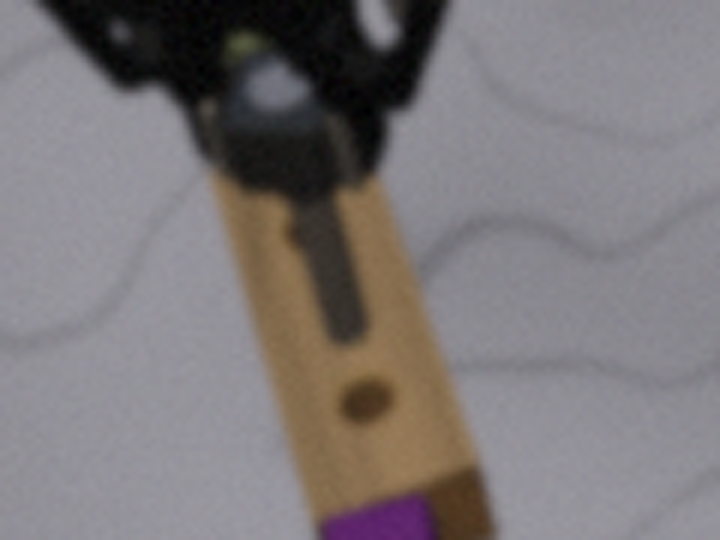

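The crop shows the tip at (347,340) in line with the hole at (367,400), with the decoy at the lower edge untouched. I lower the key in.

>>> play_rows([
  [1,0,-10,0,0,0,25],
  [0,0,-10,0,0,0,25],
  [0,0,-8,0,0,0,25],
  [0,0,-5,0,0,0,25],
  [0,0,-5,0,0,0,25],
  [0,0,-5,0,0,0,25],
  [0,0,0,0,0,0,25],
])

```text
clock: 24.48
position: [0.558, -0.348, 0.1341]
tool_rot: [-0.017, 1.57, 2.403]
force: [-0.4, 0.3, -4.5]
grip_width: 0.0333
```

```bash
python3 m.py
```

```text
24.475 [ 0.558  -0.348   0.1341] F [-0.4  0.3 -4.5] M [0.062 0.091 0.031] yaw -131.3 q7 -1.09 0.0333
```

>>> play_rows([
  [0,0,-6,0,0,0,25],
  [0,0,-6,0,0,0,25],
  [0,0,-6,0,0,0,25],
  [0,0,-6,0,0,0,25],
  [0,0,-4,0,0,0,25],
  [0,0,0,0,0,0,25],
])

```text
clock: 25.22
position: [0.558, -0.3481, 0.1061]
tool_rot: [0.256, 1.57, 2.676]
force: [-0.9, -0.0, -4.4]
grip_width: 0.0334
```

```bash
python3 m.py
```

```text
25.225 [ 0.558  -0.3481  0.1061] F [-0.9 -0.  -4.4] M [ 0.008 -0.037  0.043] yaw -131.3 q7 -1.07 0.0334
```

>>> play_rows([
  [0,0,-1.5,0,0,0,25],
  [0,0,-1.5,0,0,0,25],
  [0,0,-1,0,0,0,25],
  [0,0,0,0,0,0,25],
])

```text
clock: 25.72
position: [0.5581, -0.3481, 0.1024]
tool_rot: [-0.281, 1.571, 2.139]
force: [-1.2, 0.7, -3.9]
grip_width: 0.0331
```

```bash
python3 m.py
```

```text
25.725 [ 0.5581 -0.3481  0.1024] F [-1.2  0.7 -3.9] M [-0.001 -0.009  0.041] yaw -131.3 q7 -1.07 0.0331
```

>>> play_rows([
  [0,0,-1,0,0,0,25],
  [0,0,-1,0,0,0,25],
  [0,0,0,0,0,0,25],
])

```text
clock: 26.1
position: [0.5581, -0.3481, 0.1004]
tool_rot: [-2.811, 1.571, -0.391]
force: [0.2, -0.2, -3.3]
grip_width: 0.0333
```

```bash
python3 m.py
```

```text
26.1 [ 0.5581 -0.3481  0.1004] F [ 0.2 -0.2 -3.3] M [ 0.016 -0.013  0.028] yaw -131.3 q7 -1.07 0.0333
```

>>> play_rows([
  [0,0,-1,0,0,0,25],
  [0,0,0,0,0,0,25],
  [0,0,0,0,0,0,25],
])

```text
clock: 26.48
position: [0.5583, -0.3485, 0.1003]
tool_rot: [-2.946, 1.57, -0.526]
force: [-1.2, 1.8, 7.3]
grip_width: 0.0332
```

```bash
python3 m.py
```

```text
26.475 [ 0.5583 -0.3485  0.1003] F [-1.2  1.8  7.3] M [0.467 0.424 0.019] yaw -131.3 q7 -1.07 0.0332
```

>>> play_rows([
  [0,0,0,0,0,0,36],
  [0,0,0,0,0,0,45],
  [0,0,0,0,0,0,60],
  [0,0,0,0,0,0,75],
  [0,0,0,0,0,0,75],
  [0,0,0,0,0,0,75],
])

```text
clock: 27.22
position: [0.558, -0.3481, 0.0994]
tool_rot: [-0.236, 1.571, 2.184]
force: [0.1, -0.2, -0.1]
grip_width: 0.0751
```

>>> play_rows([
  [0,0,10,0,0,0,75],
  [0,0,30,0,0,0,75],
  [0,0,40,0,0,0,75],
  [0,0,45,0,0,0,75],
  [-10,30,40,0,0,0,75],
  [-20,55,0,0,0,0,75],
  [-20,55,0,0,0,0,75],
  [0,0,0,0,0,0,75],
])

```text
clock: 28.22
position: [0.5082, -0.2035, 0.2647]
tool_rot: [-0.933, 1.568, 1.492]
force: [0.8, 0.1, 1.2]
grip_width: 0.075
```

```bash
python3 m.py
python3 - <<'E'
from h import *
f=vision.grab_frame('top')[:,:,::-1]; g=vision.grab_frame('scene')[:,:,::-1]
a=cv2.resize(f[150:310,300:500],None,fx=2.5,fy=2.5,interpolation=cv2.INTER_CUBIC)
b=cv2.resize(g[255:383,160:280],(375,400),interpolation=cv2.INTER_CUBIC)
cv2.imwrite('pics/end.png',cv2.hconcat([a[:400,:425],b]) if 0 else cv2.hconcat([a[:400,75:500],b]))
E
```

```text
28.225 [ 0.5082 -0.2035  0.2647] F [0.8 0.1 1.2] M [-0.123 -0.006  0.04 ] yaw -131.0 q7 -1.27 0.075
```

View pics/end.png

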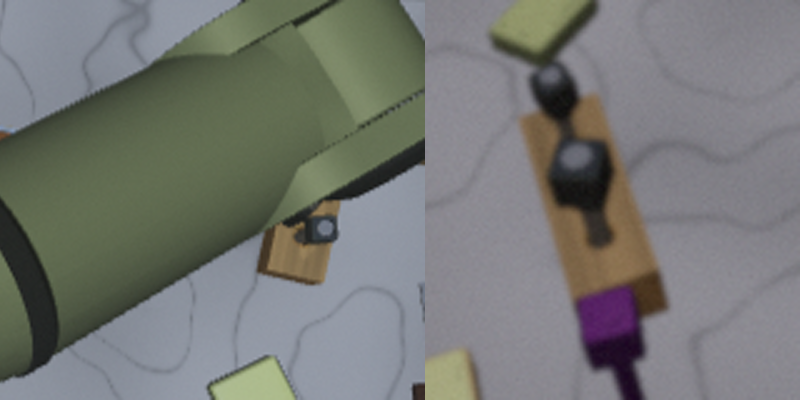

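The right half of the picture shows both keys upright in the stand, the larger at (580,175), with the bars and the decoy where they were. The arm is clear and touches nothing. I'm handing in.

```bash
python3 -c "
from workcell import workorder; print(workorder.job_done())"
```

```text
the job is handed in; nothing more can be done
None
```

The clamp screw is tight, the larger key is back upright in its stand, and the job was handed in after about 28 s of robot time.

- **Tightening:** I found the screw's socket from the wrist camera, and the key dropped in without needing a search. I turned it clockwise about 289° in total, with one regrasp a quarter turn back. The torque stayed near 0.2 N m, then rose to 0.76 and 0.97 N m as the screw came up hard. When I eased the twist off, the torque was still in the tightening direction, so the screw did not back off.
- **Return:** The key touched the floor of its hole with about 11 N before I let go. The last scene picture showed both keys upright in the stand, with the purple key and the soap bars in view unmoved. The arm was clear, reading about 1 N.
- **What I could not confirm:** The arm hid the cutter in the last top view, so I did not look at it again after withdrawing the key. The highest force I read was about 17 N, during the first turning stroke, before I shifted the tool to relieve a small off-centre grip.

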